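# Lock the crate dolly, push the cake crate home, release the dolly

## Task

The crate of cakes has been left sticking out over the near edge of the dolly. Push the red floor-lock pedal right down so the dolly cannot roll, push the crate home along the deck until it bears firmly but gently against the rubber stop at the far end, then flick the pedal back up so the dolly is free to be wheeled out. Don't stamp on the pedal, let the dolly roll away, tip the cakes or disturb the other things.

Things in the scene. Friction and masses are not known exactly. Their poses are not given: they have to be found in the camera images.
- dolly: aluminium crate dolly on four 75 mm castors, 426 mm wide (y), 8 kg, deck from x = -168 to 198 mm. Origin on the ground, z up, +x towards the end stop, away from the robot. Deck top 125 mm up; side guides 20 mm high, inner faces at y = +-205 mm; near side (-x) open. Unlocked it rolls along x with about 2 N. Pedal hinge line: along x through y = -221, z = 85 mm; pedal middle at x = -80 mm.
- pedal (a joint): floor-lock pedal angle: 0 = up, released; 0.6 = right down, locked, a rubber foot then holding the dolly against about 30 N. Over-centre spring: pressed at the middle of the tread it resists with about 13 N at first, falling as it goes down; dead centre is at about 0.36, beyond it the pedal snaps on by itself, either way. Lifting it from locked takes 5 to 10 N. It ends on hard stops.
- pedal_pad (a point): middle of the tread's top face, 72 mm from the hinge line. y axis along the pedal towards the hinge, z normal to the tread. The red pedal plate sticks out of the dolly's right side (-y), 34 mm wide along the dolly's x, 8 mm thick, the tread on it 4 mm; its end, a 14 mm rolled bar, is 111 mm from the hinge line. It slopes up 0.27 rad to its end when released, down 0.33 rad when locked.
- tread: black ribbed rubber tread on the red pedal plate, 26 mm wide, 56 mm long along the pedal, 4 mm thick; narrower than the plate, whose long edges stay free to be pinched. Origin at the middle of its underside, axes as pedal_pad.
- crate: brown plastic cake crate, 300 (x) by 400 mm (y), 90 mm high, walls 6 mm, about 1.2 kg with the cakes. Origin under the middle of its floor, axes as the dolly's. It lies on the deck; pushing it along takes about 6 to 14 N; its near wall is 150 mm towards -x from the origin. Home, against the stop's rubber bar, its origin lies over the dolly's, give or take 15 mm.
- stop: steel end stop on the far edge of the deck, 200 mm wide, 50 mm high; origin on the deck top over the dolly's origin, axes as the dolly's. Its black rubber bar, 180 mm wide, 12 to 42 mm above the deck, is adjustable: its near face lies 150 mm along +x, give or take 15 mm, not measured, so it must be felt. Firmly means 5 to 12 N on the bar; over 20 N is too rough.
- cake_a: loose wrapped cake slice standing in the crate, 70 x 52 x 46 mm, 60 g; origin under its middle, z up
- cake_b: as cake_a
- cake_c: as cake_a
- cake_d: as cake_a
- spray: white spray bottle with blue head, 72 mm wide, 178 mm high, origin under its middle; not to be disturbed
- jar: jar with yellow lid, 72 mm wide, 95 mm high, origin under its middle; not to be disturbed
- carton: cardboard carton 130 x 90 x 75 mm, origin under its middle; not to be disturbed
- tape: blue tape dispenser 130 x 50 x 94 mm, origin under its middle; not to be disturbed
- labels: roll of white labels, 90 mm wide, 50 mm high, lying flat, origin under its middle; not to be disturbed
- scraper: dough scraper lying flat, 110 x 125 x 18 mm, origin under its middle; not to be disturbed

How it is judged:
By the outcome, as a careful person would: the job done as asked, in the order asked, and still so for the second after the job is handed in, with the robot touching nothing.
It also fails if it takes over 72 s, if anything falls off the work surface, if the arm or the gripper's body presses on something with over 40 N, if the wrist force passes 120 N, or if a joint passes its speed limit or range.

## Robot

A 7-joint arm with a two-finger parallel gripper is mounted at the origin on the work surface. World frame = base frame: x ahead of the robot, y to its left, z up, the work surface at z = 0. Lengths are in m, angles in rad, forces in N, time in s.
With the tool pointing down it reaches from about 0.425 to 1.025 m from the base axis. Payload 9.4 kg.
Tool frame: the origin (TCP) lies where the fingers leave the gripper's body, on its centre line; the fingertips stand 73 mm ahead of it and the grasp point (between the pads) lies 54 mm ahead of it; x points along the fingers, z is the direction in which the jaws open and shut, and the axes are right-handed (so a half turn about x gives the same grasp; the last joint's range is limited). The gripper opens to 85 mm and grips with 20 to 120 N. Pads are 22 mm wide; open, the fingers measure 114 mm over their backs; the gripper's body (76 mm by 85 mm) begins 54 mm behind the grasp point. The pads swing forward as they close: fully open they stand 13 mm farther back than shut.
Start: joints at [1.036, 0.599, -0.003, 1.599, 0.002, 0.943, -0.08], TCP at [0.32, -0.65, 0.304] pointing down, gripper open.
Joint ranges: [-2.57, 2.57], [-0.35, 1.97], [-1.29, 1.29], [0.11, 2.56], [-1.05, 4.19], [0.11, 1.86], [-2.63, 2.63]. Speed limits (rad/s): [2.22, 2.22, 3.01, 3.01, 3.14, 3.14, 3.14].

## Interface

Orientations are given as a unit quaternion [w, x, y, z].
In Python, from bench import * gives the robot as it stands.
- The arm moves only by the tool send_rows, never from a script. Its argument "rows" is a list of rows, each a list of 7 numbers: the turn, a rotation vector about the tool's x, y, z in rad, then the shift along the tool's x, y, z in m, then the finger opening in m, from 0 to 0.0854. A call has 1 to 8 rows; each row is the pose to reach, as a shift and turn from the pose commanded when the call began, along the tool's axes at that moment; what a row does not reach only later rows make up. A row lasts 1/12 s, in which the tool goes at most 41.7 mm and 7.16 degrees, less where a joint would pass 70% of its speed; a pose out of reach is approached as far as the arm can. A call with a gripper value outside its range is refused whole. The fingers move at their own pace and stop on an object; "force" is the grip in N (left out, the last holds). Time passes only in rows, so rows that repeat a pose let the fingers close. It gives the time, the measured TCP pose, the force and the opening at its end, in the units of the state.
- state(): the state, without advancing time (a new reading comes with each control period).
- capture(name): name is "scene" or "top" or "wrist"; returns the picture (420x560x3 uint8, red, green, blue); there is no depth.
- camera_model(name): a dict with "mtx" (3x3 intrinsics, pixels), "distortion" ([k1, k2, p1, p2, k3] as OpenCV has them; the pictures are not rectified), "world_to_cam" (4x4, takes a point from world to camera coordinates); the wrist camera has in their place "hand_eye" (4x4, takes a point from camera to tool coordinates, whose origin is the TCP and whose axes are the tool frame's). Camera axes: x right, y up, looking along -z (the intrinsics and any distortion apply to the point x, -y, -z); pixel columns grow to the right and rows downward; lengths in m; the calibration is good to about 2 mm. A picture is of the moment at which its call begins: read the wrist's pose just before it. camera_model takes no time and is no camera call.
- job_done(): hands the job in, once; it reports no verdict.
Trained networks look in the newest picture that a camera, given by its name, has taken for a name from the list of things; names that differ only in an ending like _2 or _b are one class to them, and where a whole thing is asked for, a point or a joint stands for the part that bears it (a point fixed in the world has none). Each returns a list of dicts, best first, with "confidence" (0 to 1); they miss things now and then, are a little off and sometimes report something else, mostly with a low value. They report only what shows in the picture. A call takes as long as a camera call.
- search_frame(camera, query): "bbox" ([left, top, right, bottom] in pixels, round what is visible of it).
The state is a dict: "time": time; "q": joint angles; "qvel": joint speeds; "joint_efforts": joint torques, N m; "position": TCP position; "tcp_rot": TCP orientation; "force": force on the tool from outside, world axes, zero at the start; "torque": the same for the moment, N m; "finger_gap": finger opening in m.
Only numpy, scipy, OpenCV 4.12 (cv2) and the standard library are available. Lean on these libraries where they do the work, as an engineer would, in place of code of your own. Each camera call takes 0.05 s, during which the arm holds its last target. There are 200 camera calls.

## Working session

There is one attempt and no reset: what is moved stays moved. The work goes in short steps, Python scripts to look and compute and a tool call to move; the robot and the scene stay as the last step left them, time stands still between calls to the robot, and variables do not carry over. Pictures are saved under pics/ and viewed, about 8 in all and at most 12, crops included, and the job is handed in when it is done.

Besides the shell and the picture viewer there is one more tool, called in YAML: its name, and indented under it one key for each argument. send_rows: Moves the arm, as the interface text tells. Its arguments: {"type":"object","properties":{"rows":{"type":"array","items":{"type":"array","items":{"type":"number"}}},"force":{"type":"number"}},"required":["rows"]}

```bash
mkdir -p pics; ls; python3 - <<'E'
from bench import *
import cv2,json
for c in ["scene","top"]:
    im=capture(c); cv2.imwrite(f"pics/{c}0.png",im[:,:,::-1])
    for q in ["dolly","pedal","tread","crate","stop","spray","jar","carton","tape","labels","scraper"]:
        r=search_frame(c,q); print(c,q,[( [round(v) for v in d["bbox"]],round(d["confidence"],2)) for d in r[:2]])
s=state(); print(s)
for c in ["scene","top","wrist"]: print(camera_model(c))
E
```

```text
pics
scene dolly [([176, 182, 337, 348], 0.68), ([310, 248, 340, 279], 0.16)]
scene pedal [([228, 181, 236, 194], 0.41)]
scene tread []
scene crate [([203, 168, 357, 320], 0.65), ([331, 315, 373, 370], 0.52)]
scene stop [([193, 253, 237, 313], 0.97)]
scene spray [([194, 110, 211, 154], 0.79), ([275, 208, 302, 230], 0.31)]
scene jar [([219, 122, 239, 147], 0.71)]
scene carton [([329, 316, 372, 369], 0.81)]
scene tape [([372, 303, 400, 350], 0.79)]
scene labels [([240, 115, 260, 138], 0.73), ([219, 123, 237, 145], 0.65)]
scene scraper [([270, 147, 295, 174], 0.59)]
top dolly [([154, 99, 339, 210], 0.89)]
top pedal [([296, 178, 336, 192], 0.56), ([153, 101, 338, 204], 0.16)]
top tread [([188, 103, 253, 128], 0.49), ([314, 178, 328, 189], 0.41)]
top crate [([153, 129, 299, 243], 0.94), ([174, 206, 196, 235], 0.39)]
top stop [([190, 101, 252, 130], 0.77)]
top spray [([407, 178, 444, 204], 0.94)]
top jar [([397, 211, 426, 233], 0.94), ([172, 207, 195, 236], 0.15)]
top carton [([99, 191, 148, 227], 0.89)]
top tape [([100, 239, 141, 262], 0.77)]
top labels [([401, 244, 431, 270], 0.63)]
top 
[... 1638 characters left out ...]
8873,  0.99782979, -1.55176505],
       [ 0.        ,  0.        ,  0.        ,  1.        ]])}
{'mtx': array([[369.89501366,   0.        , 281.69334522],
       [  0.        , 369.89501366, 204.21377917],
       [  0.        ,   0.        ,   1.        ]]), 'distortion': array([-0.10008665,  0.        ,  0.        ,  0.        ,  0.        ]), 'hand_eye': array([[ 2.69282045e-04,  2.63946065e-01, -9.64537403e-01,
        -6.98454651e-02],
       [ 1.52598543e-04,  9.64537416e-01,  2.63946111e-01,
         6.84258205e-02],
       [ 9.99999952e-01, -2.18262951e-04,  2.19454823e-04,
        -1.13929462e-03],
       [ 0.00000000e+00,  0.00000000e+00,  0.00000000e+00,
         1.00000000e+00]])}
```

```bash
python3 - <<'E'
import cv2
im=cv2.imread("pics/top0.png")[70:310,80:460]; cv2.imwrite("pics/top0c.png",cv2.resize(im,None,fx=2.1,fy=2.1,interpolation=cv2.INTER_CUBIC))
E
```

```text
(no output)
```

View pics/top0c.png

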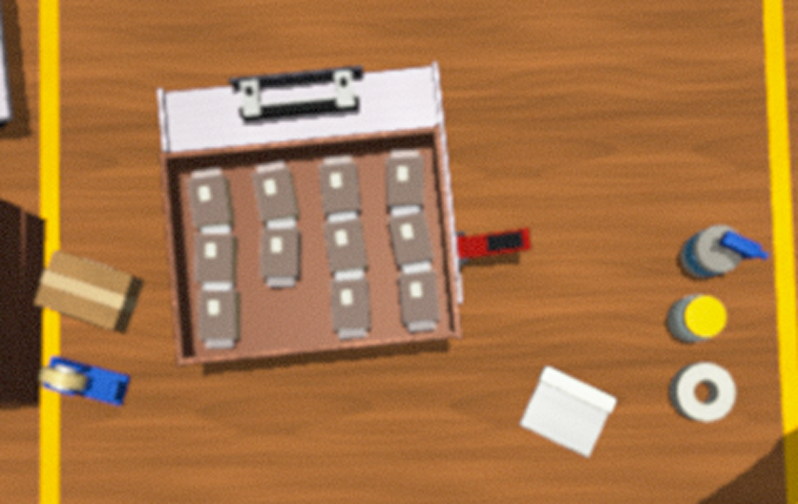

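View pics/scene0.png

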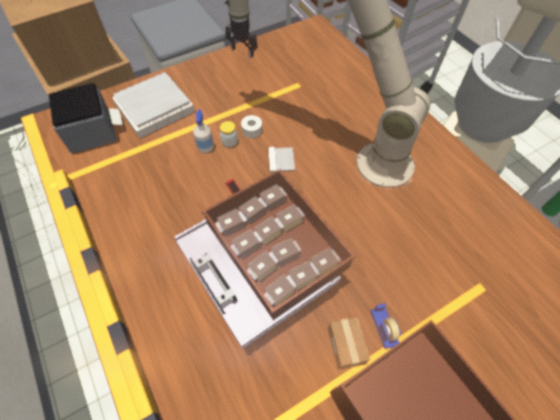

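```bash
cat > h.py <<'E'
from bench import *
import numpy as np, cv2
from scipy.spatial.transform import Rotation as R
from scipy.optimize import least_squares
def T_tool(s):
    q=s["tcp_rot"]; T=np.eye(4); T[:3,:3]=R.from_quat([q[1],q[2],q[3],q[0]]).as_matrix(); T[:3,3]=s["position"]; return T
def w2c(c,m,s=None):
    return np.linalg.inv(T_tool(s)@m["hand_eye"]) if c=="wrist" else m["world_to_cam"]
def proj(c,P,s=None):
    m=camera_model(c); W=w2c(c,m,s); p=np.atleast_2d(P)@W[:3,:3].T+W[:3,3]; p=p*[1,-1,-1]
    return cv2.projectPoints(p.reshape(-1,1,3),np.zeros(3),np.zeros(3),m["mtx"],m["distortion"])[0].reshape(-1,2)
def unproj(c,uv,z,s=None):
    m=camera_model(c); W=np.linalg.inv(w2c(c,m,s))
    n=cv2.undistortPoints(np.array([[uv]],float),m["mtx"],m["distortion"])[0,0]
    d=W[:3,:3]@[n[0],-n[1],-1]; o=W[:3,3]; return o+d*(z-o[2])/d[2]
def place(p,L):
    L=np.atleast_2d(L).astype(float); c,s=np.cos(p[2]),np.sin(p[2])
    return np.c_[p[0]+c*L[:,0]-s*L[:,1],p[1]+s*L[:,0]+c*L[:,1],L[:,2]]
E
python3 - <<'E'
from h import *
cr=lambda a:np.array(a)/2.1+[80,70]
C=cr([[182,362],[461,335],[438,128],[163,155]])
LC=np.array([[-.15,.2,.215],[-.15,-.2,.215],[.15,-.2,.215],[.15,.2,.215]])
f=least_squares(lambda p:(proj("top",place(p,LC))-C).ravel(),[.7,.1,0]); print("crate",f.x,f.fun.round(1))
D=cr([[160,92],[436,66],[530,240]])
LD=np.array([[.198,.213,.14],[.198,-.213,.14],[-.08,-.328,.116]])
g=least_squares(lambda p:(proj("top",place(p,LD))-D).ravel(),[.7,.1,0]); print("dolly",g.x,g.fun.round(1))
c,s=np.cos(g.x[2]),np.sin(g.x[2]); d=f.x[:2]-g.x[:2]; print("crate in dolly",c*d[0]+s*d[1],-s*d[0]+c*d[1])
for n,l in dict(pad=[-.08,-.221-.07,.11],end=[-.08,-.328,.115],crnear=[-.15,0,0.2]).items(): print(n,place(f.x if n=="crnear" else g.x,l))
for n,b in dict(spray=[407,178,444,204],scraper=[330,244,374,288],jar=[397,211,426,233]).items():
  print(n,[unproj("top",(b[i],b[j]),.05)[:2].round(3) for i,j in((0,1),(2,3))])
E
```

```text
crate [0.62273155 0.14695582 0.07568176] [-1.   0.8  0.5  0.   1.  -0.6 -0.5 -0.2]
dolly [0.6879836  0.15549345 0.07311702] [-1.1  0.1  0.8 -0.5  0.3  0.5]
crate in dolly -0.06570139165972268 -0.003748038057097537
pad [[ 0.62945544 -0.14057319  0.11      ]]
end [[ 0.63215836 -0.17747433  0.115     ]]
crnear [[0.47316093 0.13561439 0.2       ]]
spray [array([ 0.657, -0.433]), array([ 0.566, -0.551])]
scraper [array([ 0.443, -0.17 ]), array([ 0.295, -0.31 ])]
jar [array([ 0.547, -0.396]), array([ 0.472, -0.488])]
```

```bash
cat >> h.py <<'E'
def goal(yaw,p):
    dx=np.array([np.cos(yaw),np.sin(yaw),0]); x=np.array([0,0,-1.]); z=-dx
    T=np.eye(4); T[:3,:3]=np.c_[x,np.cross(z,x),z]; T[:3,3]=p; return T
def delta(T,s=None):
    s=s or state(); D=np.linalg.inv(T_tool(s))@T
    return R.from_matrix(D[:3,:3]).as_rotvec().round(4).tolist(),D[:3,3].round(4).tolist()
E
python3 - <<'E'
from h import *
print(T_tool(state()).round(3)); print(delta(goal(.073,[.629,-.155,.30])))
E
```

```text
[[-0.     0.897  0.442  0.32 ]
 [ 0.     0.442 -0.897 -0.65 ]
 [-1.    -0.    -0.     0.304]
 [ 0.     0.     0.     1.   ]]
([1.9557, 0.0, 0.0], [0.0039, 0.4957, -0.3079])
```

```bash
cat >> h.py <<'E'
def goal(yaw,p,tilt=0,ahead=0):
    "TCP pose, tool z=+dolly x, tilted; p is the point 'ahead' m in front of the TCP"
    dx=np.array([np.cos(yaw),np.sin(yaw),0]); dy=np.array([-dx[1],dx[0],0]); U=np.array([0,0,1.])
    x=np.sin(tilt)*dy-np.cos(tilt)*U
    T=np.eye(4); T[:3,:3]=np.c_[x,np.cross(dx,x),dx]; T[:3,3]=np.array(p)-ahead*x; return T
E
python3 - <<'E'
from h import *
print(delta(goal(.073,[.629,-.15,.22],.55,.073)))
E
```

```text
([-1.1544, 0.3257, 0.4834], [0.0216, 0.4836, -0.277])
```

send_rows:
  rows:
    - [-1.1544,0.3257,0.4834,0.0216,0.4836,-0.277,0]
    - [-1.1544,0.3257,0.4834,0.0216,0.4836,-0.277,0]
    - [-1.1544,0.3257,0.4834,0.0216,0.4836,-0.277,0]
    - [-1.1544,0.3257,0.4834,0.0216,0.4836,-0.277,0]
    - [-1.1544,0.3257,0.4834,0.0216,0.4836,-0.277,0]
    - [-1.1544,0.3257,0.4834,0.0216,0.4836,-0.277,0]
    - [-1.1544,0.3257,0.4834,0.0216,0.4836,-0.277,0]
    - [-1.1544,0.3257,0.4834,0.0216,0.4836,-0.277,0]
  force: 60

```text
time: 1.87
position: [0.507, -0.3729, 0.2914]
tcp_rot: [0.681, 0.222, 0.692, 0.084]
force: [0.3, -0.9, 0.7]
finger_gap: 0.0005
```

```bash
python3 - <<'E'
from h import *
s=state(); print(s["time"],s["position"],s["q"].round(2),delta(goal(.073,[.629,-.15,.22],.55,.073)))
E
```

```text
1.8667 [ 0.50703756 -0.37289624  0.29136466] [ 0.96  0.63 -0.45  1.69 -0.14  1.09  0.44] ([-0.2571, 0.0732, 0.1081], [0.0898, 0.1842, 0.0883])
```

send_rows:
  rows:
    - [-0.257,0.073,0.108,0.09,0.184,0.088,0]
    - [-0.257,0.073,0.108,0.09,0.184,0.088,0]
    - [-0.257,0.073,0.108,0.09,0.184,0.088,0]
    - [-0.257,0.073,0.108,0.09,0.184,0.088,0]
    - [-0.257,0.073,0.108,0.09,0.184,0.088,0]
    - [-0.257,0.073,0.108,0.09,0.184,0.088,0]
    - [-0.257,0.073,0.108,0.09,0.184,0.088,0]
    - [-0.257,0.073,0.108,0.09,0.184,0.088,0]

```text
time: 2.53
position: [0.632, -0.189, 0.281]
tcp_rot: [0.673, 0.167, 0.688, 0.215]
force: [-1.2, -0.8, -0.5]
finger_gap: -0.0001
```

```bash
python3 - <<'E'
from h import *
s=state(); print(s["time"],s["position"],s["q"].round(2),s["force"],delta(goal(.073,[.629,-.15,.22],.55,.073)))
im=capture("wrist")[:,:,::-1].copy()
for i,l in enumerate([[-.08,-.290,.112],[-.08,-.328,.116],[-.063,-.29,.108],[-.097,-.29,.108]]):
    u=proj("wrist",place([.688,.1555,.0731],l),s)[0]; print(u.round(1)); cv2.circle(im,tuple(int(v) for v in u),3,(0,255,0),1)
for q in ["pedal","tread","crate"]: print(q,[(np.round(d["bbox"]),round(d["confidence"],2)) for d in search_frame("wrist",q)[:2]])
tip=T_tool(s)@[.073,0,0,1]; u=proj("wrist",tip[:3],s)[0]; print("tip",tip.round(3),u)
cv2.imwrite("pics/w1.png",im)
E
```

```text
2.5333 [ 0.63195124 -0.18897166  0.28098381] [ 0.73  0.71 -0.57  1.64 -0.18  1.06  0.41] [-1.18173379 -0.80952374 -0.52466687] ([-0.003, -0.0003, 0.0017], [-0.0006, 0.0014, -0.0001])
[281.9 270.6]
[282.  326.5]
[305.6 271.1]
[258.2 271.2]
pedal [(array([266., 170., 311., 260.]), 0.67)]
tread [(array([273., 233., 309., 262.]), 0.71)]
crate [(array([ 30.,   4., 557., 147.]), 0.81)]
tip [ 0.629 -0.151  0.219  1.   ] [279.04711575 271.44528019]
```

View pics/w1.png

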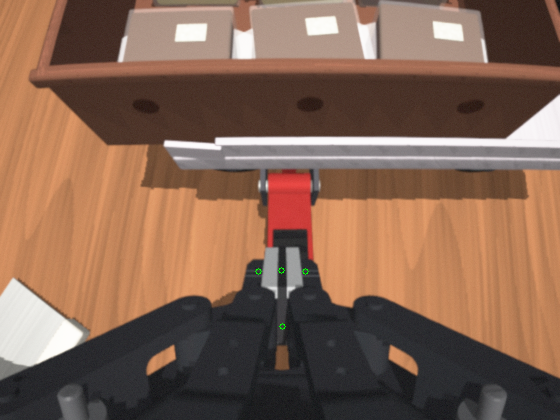

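```bash
python3 - <<'E'
from h import *
s=state()
for dxx,dyy in ((0,0),(.005,0)):
  p=[.688+dxx,.1555+dyy,.0731]
  print(proj("wrist",place(p,[[-.08,-.221,.085],[-.08,-.221,.093],[-.168,-.213,.145],[-.168,-.213,.125],[-.08,-.262,.104]]),s).round(1).tolist())
E
```

```text
[[282.5, 186.5], [282.5, 183.3], [154.5, 148.5], [163.3, 159.8], [282.9, 230.2]]
[[288.5, 186.8], [288.7, 183.6], [161.5, 148.8], [169.9, 160.2], [289.6, 230.6]]
```

```bash
cat >> h.py <<'E'
D=[.6935,.1555,.0731]
def L(l): return place(D,l)[0]
E
python3 - <<'E'
from h import *
print(delta(goal(.0731,L([-.08,-.284,.128]),.3,.073)))
T=goal(.0731,[0,0,0],.3); print((T[:3,:3].T@[0,0,-.01]).round(4))
E
```

```text
([-0.0075, 0.0009, -0.2475], [0.0899, -0.0123, 0.0076])
[ 0.0096 -0.003   0.    ]
```

send_rows:
  rows:
    - [-0.0075,0.0009,-0.1,0.025,-0.003,0.003,0]
    - [-0.0075,0.0009,-0.2,0.05,-0.007,0.006,0]
    - [-0.0075,0.0009,-0.2475,0.07,-0.01,0.0076,0]
    - [-0.0075,0.0009,-0.2475,0.082,-0.0115,0.0076,0]
    - [-0.0075,0.0009,-0.2475,0.0899,-0.0123,0.0076,0]
    - [-0.0075,0.0009,-0.2475,0.0899,-0.0123,0.0076,0]

```text
time: 3.23
position: [0.6358, -0.1536, 0.1966]
tcp_rot: [0.694, 0.081, 0.703, 0.133]
force: [-1.0, -0.2, 0.3]
finger_gap: -0.0002
```

```bash
python3 - <<'E'
from h import *
s=state(); print(s["time"],s["force"],(T_tool(s)@[.073,0,0,1])[:3],delta(goal(.0731,L([-.08,-.284,.128]),.3,.073)))
im=capture("wrist")[:,:,::-1].copy(); cv2.imwrite("pics/w2.png",im)
E
```

```text
3.2333 [-0.95155028 -0.22768409  0.29758236] [ 0.6340461  -0.1318694   0.12687718] ([0.001, -0.0024, -0.0029], [-0.0016, -0.0011, 0.0001])
```

View pics/w2.png

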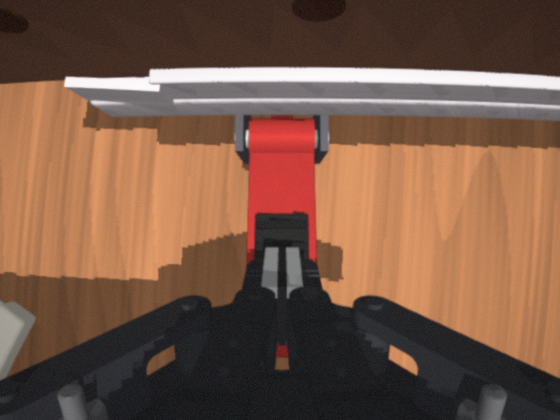

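send_rows:
  rows:
    - [0,0,0,0.0029,-0.0009,0,0]
    - [0,0,0,0.0058,-0.0018,0,0]
    - [0,0,0,0.0086,-0.0027,0,0]
    - [0,0,0,0.011,-0.0034,0,0]
    - [0,0,0,0.013,-0.004,0,0]
    - [0,0,0,0.015,-0.0046,0,0]

```text
time: 3.78
position: [0.6368, -0.1539, 0.1829]
tcp_rot: [0.695, 0.079, 0.702, 0.132]
force: [-3.0, -3.0, 11.8]
finger_gap: 0.0
```

send_rows:
  rows:
    - [0,0,0,0.0024,-0.0008,0,0]
    - [0,0,0,0.0048,-0.0015,0,0]
    - [0,0,0,0.0072,-0.0023,0,0]
    - [0,0,0,0.0096,-0.003,0,0]

```text
time: 4.12
position: [0.6374, -0.1545, 0.1733]
tcp_rot: [0.696, 0.079, 0.702, 0.131]
force: [-0.6, -5.1, 9.0]
finger_gap: 0.0003
```

```bash
python3 - <<'E'
from h import *
s=state(); print(s["force"],(T_tool(s)@[.073,0,0,1])[:3],delta(goal(.0731,L([-.08,-.284,.103]),.3,.073)))
E
```

```text
[-0.59526365 -5.09919434  9.01821767] [ 0.63596596 -0.1330116   0.1035293 ] ([0.0019, 0.0022, 0.0011], [0.0004, -0.0007, -0.0014])
```

send_rows:
  rows:
    - [0,0,0,0.0024,-0.0008,0,0]
    - [0,0,0,0.0048,-0.0015,0,0]
    - [0,0,0,0.0072,-0.0023,0,0]
    - [0,0,0,0.0096,-0.003,0,0]
    - [0,0,0,0.012,-0.0038,0,0]
    - [0,0,0,0.0144,-0.0045,0,0]
    - [0,0,0,0.0168,-0.0053,0,0]

```text
time: 4.7
position: [0.6364, -0.1526, 0.1541]
tcp_rot: [0.694, 0.08, 0.703, 0.133]
force: [-0.3, 0.1, 0.6]
finger_gap: -0.0001
```

send_rows:
  rows:
    - [0,0,0,0.002,-0.0006,0,0]
    - [0,0,0,0.004,-0.0013,0,0]
    - [0,0,0,0.006,-0.0019,0,0]
    - [0,0,0,0.008,-0.0025,0,0]
    - [0,0,0,0.0095,-0.003,0,0]
    - [0,0,0,0.0105,-0.0033,0,0]

```text
time: 5.2
position: [0.6366, -0.1532, 0.1433]
tcp_rot: [0.695, 0.08, 0.702, 0.132]
force: [-0.2, 0.4, 0.0]
finger_gap: -0.0001
```

send_rows:
  rows:
    - [0,0,0,0.001,-0.0003,0,0]
    - [0,0,0,0.002,-0.0006,0,0]
    - [0,0,0,0.003,-0.0009,0,0]
    - [0,0,0,0.004,-0.0012,0,0]

```text
time: 5.53
position: [0.6368, -0.1531, 0.1407]
tcp_rot: [0.695, 0.079, 0.702, 0.132]
force: [-5.2, -2.0, 21.1]
finger_gap: 0.0001
```

```bash
python3 - <<'E'
from h import *
print(delta(goal(.0731,L([-.08,-.30,.28]),.3,.073)))
print(delta(goal(.0731,L([-.265,0,.28]),0,.073)))
print(proj("top",L([-.08,-.328,.05])))
E
```

```text
([0.0026, 0.0001, -0.001], [-0.2049, 0.0449, -0.0008])
([0.0026, 0.0005, -0.301], [-0.1127, 0.3534, -0.185])
[[330.26880372 185.67333194]]
```

send_rows:
  rows:
    - [0,0,0,-0.02,0.004,0,0]
    - [0,0,0,-0.06,0.013,0,0]
    - [0,0,0,-0.1,0.022,0,0]
    - [0,0,0,-0.14,0.031,0,0]
    - [0,0,0,-0.18,0.039,0,0]
    - [0,0,0,-0.205,0.045,0,0]
    - [0,0,0,-0.205,0.045,0,0]

```text
time: 6.12
position: [0.6398, -0.1713, 0.3552]
tcp_rot: [0.698, 0.078, 0.699, 0.131]
force: [0.5, 0.1, -0.4]
finger_gap: 0.0004
```

```bash
python3 - <<'E'
from h import *
s=state(); print(s["time"],s["force"])
print(delta(goal(.0731,L([-.265,0,.28]),0,.073)))
im=capture("wrist")[:,:,::-1]; a=cv2.resize(im,(400,300))
t=capture("top")[:,:,::-1][70:310,80:460]; cv2.imwrite("pics/m3.png",np.hstack([a,cv2.resize(t,(400,300))]))
E
```

```text
6.1167 [ 0.53068305  0.06028346 -0.36057459]
([0.0029, 0.0092, -0.2973], [0.0948, 0.308, -0.1871])
```

View pics/m3.png

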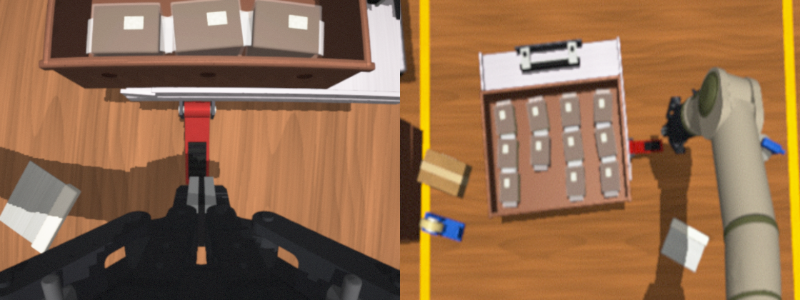

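send_rows:
  rows:
    - [0.003,0.009,-0.297,0.095,0.308,-0.187,0]
    - [0.003,0.009,-0.297,0.095,0.308,-0.187,0]
    - [0.003,0.009,-0.297,0.095,0.308,-0.187,0]
    - [0.003,0.009,-0.297,0.095,0.308,-0.187,0]
    - [0.003,0.009,-0.297,0.095,0.308,-0.187,0]
    - [0.003,0.009,-0.297,0.095,0.308,-0.187,0]
    - [0.003,0.009,-0.297,0.095,0.308,-0.187,0]
    - [0.003,0.009,-0.297,0.095,0.308,-0.187,0]

```text
time: 6.88
position: [0.4472, 0.1051, 0.3476]
tcp_rot: [0.703, -0.025, 0.711, 0.027]
force: [0.9, 0.7, 0.7]
finger_gap: 0.0001
```

```bash
python3 - <<'E'
from h import *
s=state(); print(s["time"],(T_tool(s)@[.073,0,0,1])[:3])
print(delta(goal(.0731,L([-.265,0,.28]),0,.073)),L([-.265,0,.28]),s["q"].round(2))
E
```

```text
6.8833 [0.44636701 0.10526777 0.27464968]
([0.0013, -0.0111, -0.0036], [-0.0051, 0.0323, -0.0157]) [0.42920771 0.13614575 0.28      ] [ 0.02  0.25 -0.45  2.11  0.14  0.82 -0.45]
```

Now over to the exact place, then down to tip z 0.16.

send_rows:
  rows:
    - [0.001,-0.011,-0.004,-0.005,0.032,-0.016,0]
    - [0.001,-0.011,-0.004,0.0,0.032,-0.016,0]
    - [0.001,-0.011,-0.004,0.035,0.032,-0.016,0]
    - [0.001,-0.011,-0.004,0.07,0.032,-0.016,0]
    - [0.001,-0.011,-0.004,0.1,0.032,-0.016,0]
    - [0.001,-0.011,-0.004,0.115,0.032,-0.016,0]
    - [0.001,-0.011,-0.004,0.115,0.032,-0.016,0]

```text
time: 7.47
position: [0.428, 0.1343, 0.2304]
tcp_rot: [0.705, -0.027, 0.709, 0.026]
force: [-0.9, -0.0, 0.2]
finger_gap: 0.0
```

```bash
python3 - <<'E'
from h import *
s=state(); print(s["time"],(T_tool(s)@[.073,0,0,1])[:3],s["force"])
print(delta(goal(.0731,L([-.265,0,.16]),0,.073)))
cv2.imwrite("pics/m4.png",np.hstack([cv2.resize(capture("wrist")[:,:,::-1],(400,300)),cv2.resize(capture("scene")[:,:,::-1][140:350,160:440],(400,300))]))
E
```

```text
7.4667 [0.42763107 0.13415253 0.15740582] [-0.85206544 -0.04609979  0.20049372]
([0.0011, -0.0054, 0.0017], [-0.0026, 0.0017, 0.0013])
```

View pics/m4.png

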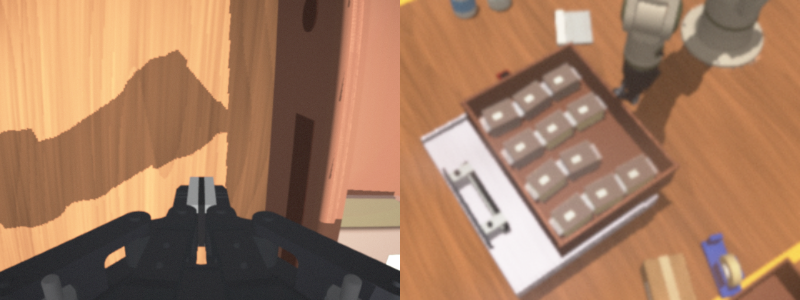

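send_rows:
  rows:
    - [0,0,0,0,0,0.004,0]
    - [0,0,0,0,0,0.008,0]
    - [0,0,0,0,0,0.012,0]
    - [0,0,0,0,0,0.016,0]
    - [0,0,0,0,0,0.019,0]
    - [0,0,0,0,0,0.022,0]

```text
time: 8.07
position: [0.4506, 0.1362, 0.2351]
tcp_rot: [0.707, -0.026, 0.707, 0.025]
force: [-10.3, -1.0, 9.1]
finger_gap: -0.0
```

send_rows:
  rows:
    - [0,0,0,0,0,-0.01,0]
    - [0,0,0,0,0,-0.022,0]
    - [0,0,0,0,0,-0.022,0]
    - [0,0,0,0,0,-0.022,0]

```text
time: 8.4
position: [0.4295, 0.135, 0.2347]
tcp_rot: [0.708, -0.026, 0.706, 0.026]
force: [0.2, 0.2, 0.2]
finger_gap: -0.0001
```

```bash
cat >> h.py <<'E'
def goal2(yaw,p,ahead=.073):
    dx=np.array([np.cos(yaw),np.sin(yaw),0]); dy=np.array([-dx[1],dx[0],0]); x=np.array([0,0,-1.])
    T=np.eye(4); T[:3,:3]=np.c_[x,-dx,dy]; T[:3,3]=np.array(p)-ahead*x; return T
E
python3 - <<'E'
from h import *
s=state(); print(s["time"],T_tool(s).round(3).tolist(),s["force"],s["q"].round(2))
print(delta(goal2(.0731,L([-.265,0,.167]))))
E
```

```text
8.4 [[0.003, -0.073, 0.997, 0.43], [0.0, 0.997, 0.073, 0.135], [-1.0, -0.0, 0.003, 0.235], [0.0, 0.0, 0.0, 1.0]] [0.22738739 0.19986272 0.23536928] [-0.14  0.41 -0.39  2.26  0.31  0.51 -0.7 ]
([-1.5705, 0.0021, 0.0025], [-0.0053, 0.0012, -0.0002])
```

send_rows:
  rows:
    - [-0.12,0,0,-0.005,0,0,0]
    - [-0.24,0,0,-0.005,0,0,0]
    - [-0.36,0,0,-0.005,0,0,0]
    - [-0.48,0,0,-0.005,0,0,0]
    - [-0.6,0,0,-0.005,0,0,0]
    - [-0.72,0,0,-0.005,0,0,0]
    - [-0.84,0,0,-0.005,0,0,0]
    - [-0.96,0,0,-0.005,0,0,0]

```text
time: 9.07
position: [0.4305, 0.1352, 0.2395]
tcp_rot: [0.615, -0.351, 0.613, 0.351]
force: [-0.7, -0.3, -0.4]
finger_gap: 0.0003
```

send_rows:
  rows:
    - [-0.12,0,0,0,0,0,0]
    - [-0.24,0,0,0,0,0,0]
    - [-0.36,0,0,0,0,0,0]
    - [-0.48,0,0,0,0,0,0]
    - [-0.6,0,0,0,0,0,0]
    - [-0.61,0,0,0,0,0,0]
    - [-0.61,0,0,0,0,0,0]

```text
time: 9.65
position: [0.4303, 0.135, 0.2392]
tcp_rot: [-0.483, 0.517, -0.482, -0.516]
force: [-0.8, 0.1, 0.6]
finger_gap: -0.0
```

```bash
python3 - <<'E'
from h import *
s=state(); print(s["time"],T_tool(s).round(3).tolist(),s["force"],s["q"].round(2))
print(delta(goal2(.0731,L([-.265,0,.167]))))
E
```

```text
9.65 [[0.002, -0.998, -0.069, 0.43], [0.001, -0.069, 0.998, 0.135], [-1.0, -0.002, 0.001, 0.239], [0.0, 0.0, 0.0, 1.0]] [-0.84832166  0.11171866  0.62783036] [ 0.18  0.49 -0.84  2.24  0.62  0.65  0.53]
([-0.0043, 0.0005, 0.0023], [-0.0008, 0.001, 0.0012])
```

send_rows:
  rows:
    - [-0.004,0,0,0,-0.006,0,0]
    - [-0.004,0,0,0,-0.012,0,0]
    - [-0.004,0,0,0,-0.018,0,0]
    - [-0.004,0,0,0,-0.024,0,0]
    - [-0.004,0,0,0,-0.028,0,0]
    - [-0.004,0,0,0,-0.032,0,0]

```text
time: 10.15
position: [0.4625, 0.1375, 0.2393]
tcp_rot: [-0.481, 0.519, -0.48, -0.518]
force: [0.1, 1.2, -1.0]
finger_gap: 0.0001
```

send_rows:
  rows:
    - [0,0,0,0,-0.003,0,0]
    - [0,0,0,0,-0.006,0,0]
    - [0,0,0,0,-0.009,0,0]
    - [0,0,0,0,-0.012,0,0]
    - [0,0,0,0,-0.015,0,0]

```text
time: 10.57
position: [0.4755, 0.1382, 0.239]
tcp_rot: [-0.48, 0.519, -0.481, -0.519]
force: [-7.5, -0.7, 2.0]
finger_gap: 0.0003
```

send_rows:
  rows:
    - [0,0,0,0,-0.003,0,0]
    - [0,0,0,0,-0.006,0,0]
    - [0,0,0,0,-0.009,0,0]
    - [0,0,0,0,-0.012,0,0]
    - [0,0,0,0,-0.015,0,0]
    - [0,0,0,0,-0.018,0,0]
    - [0,0,0,0,-0.021,0,0]
    - [0,0,0,0,-0.024,0,0]

```text
time: 11.23
position: [0.4992, 0.1401, 0.239]
tcp_rot: [-0.48, 0.519, -0.481, -0.519]
force: [-7.5, -1.1, 2.9]
finger_gap: 0.0001
```

```bash
python3 - <<'E'
from h import *
s=state(); print(s["time"],s["force"]); print(delta(goal2(.0731,L([-.265,0,.167]))))
cv2.imwrite("pics/m5.png",cv2.resize(capture("top")[:,:,::-1][80:260,130:360],(690,540)))
E
```

```text
11.2333 [-7.54152089 -1.14883192  2.8561893 ]
([0.0037, -0.0014, -0.001], [-0.0009, 0.0701, 0.0015])
```

View pics/m5.png

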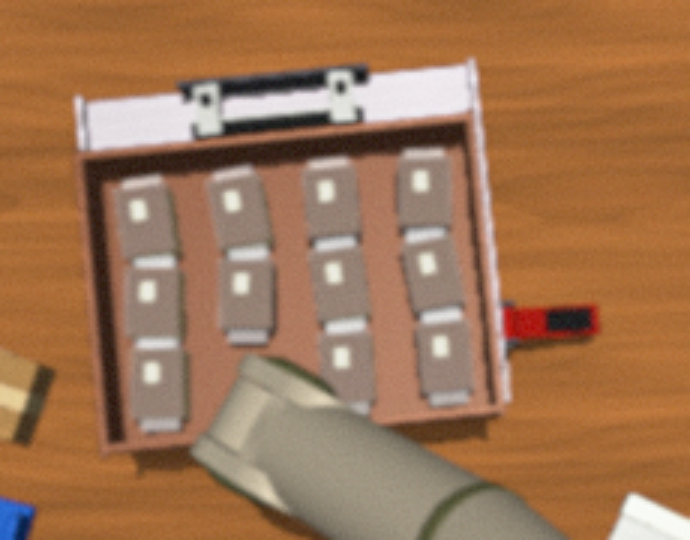

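send_rows:
  rows:
    - [0,0,0,0,-0.003,0,0]
    - [0,0,0,0,-0.006,0,0]
    - [0,0,0,0,-0.009,0,0]
    - [0,0,0,0,-0.011,0,0]
    - [0,0,0,0,-0.013,0,0]
    - [0,0,0,0,-0.015,0,0]

```text
time: 11.78
position: [0.5142, 0.1412, 0.239]
tcp_rot: [-0.48, 0.519, -0.481, -0.519]
force: [-7.1, -0.3, 1.1]
finger_gap: -0.0003
```

send_rows:
  rows:
    - [0,0,0,0,-0.0012,0,0]
    - [0,0,0,0,-0.0024,0,0]
    - [0,0,0,0,-0.0036,0,0]
    - [0,0,0,0,-0.0048,0,0]

```text
time: 12.12
position: [0.5173, 0.1415, 0.2387]
tcp_rot: [0.479, -0.519, 0.482, 0.519]
force: [-16.6, -0.6, 6.2]
finger_gap: 0.0001
```

send_rows:
  rows:
    - [0,0,0,0,0,0,0]
    - [0,0,0,0,0,0,0]

```text
time: 12.28
position: [0.5173, 0.1414, 0.2386]
tcp_rot: [0.479, -0.519, 0.482, 0.519]
force: [-12.9, -0.3, 2.6]
finger_gap: 0.0003
```

```bash
python3 - <<'E'
from h import *
s=state(); print(s["time"],s["force"],s["position"])
print([(np.round(d["bbox"]),round(d["confidence"],2)) for d in search_frame("top","crate")[:1]])
cv2.imwrite("pics/m6.png",np.hstack([cv2.resize(capture("top")[:,:,::-1][80:260,130:360],(400,313)),cv2.resize(capture("scene")[:,:,::-1][170:327,160:360],(400,313))]))
E
```

```text
12.2833 [-12.91715458  -0.33441029   2.64288393] [0.51726019 0.14143554 0.23859998]
[(array([153., 116., 298., 230.]), 0.62)]
```

View pics/m6.png

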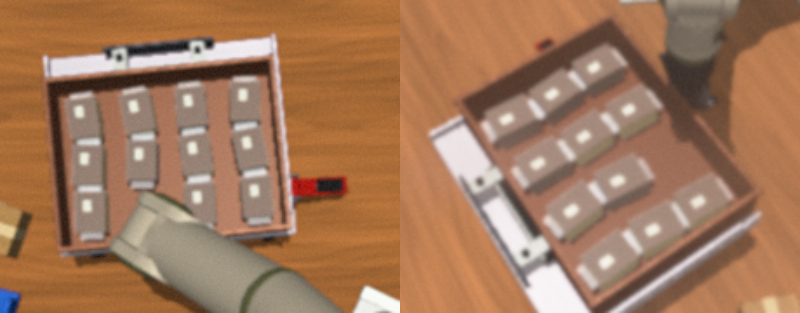

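send_rows:
  rows:
    - [0,0,0,0,-0.0004,0,0]
    - [0,0,0,0,-0.0008,0,0]
    - [0,0,0,0,-0.0008,0,0]

```text
time: 12.68
position: [0.5174, 0.1415, 0.2386]
tcp_rot: [0.478, -0.519, 0.482, 0.52]
force: [-16.3, -1.1, 6.3]
finger_gap: -0.0
```

send_rows:
  rows:
    - [0,0,0,0,0,0,0]
    - [0,0,0,0,0,0,0]
    - [0,0,0,0,0,0,0]

```text
time: 12.93
position: [0.5174, 0.1414, 0.2386]
tcp_rot: [0.478, -0.519, 0.482, 0.52]
force: [-16.0, -1.2, 5.0]
finger_gap: -0.0002
```

send_rows:
  rows:
    - [0,0,0,0,0.002,0,0]
    - [0,0,0,0,0.006,0,0]
    - [0,0,0,0,0.02,0,0]
    - [0,0,0,0,0.045,0,0]
    - [0,0,0,-0.03,0.055,0,0]
    - [0,0,0,-0.07,0.055,0,0]
    - [0,0,0,-0.11,0.055,0,0]
    - [0,0,0,-0.125,0.055,0,0]

```text
time: 13.6
position: [0.467, 0.1392, 0.369]
tcp_rot: [-0.483, 0.52, -0.478, -0.517]
force: [1.1, 0.6, -0.1]
finger_gap: 0.0
```

```bash
python3 - <<'E'
from h import *
s=state(); print(s["time"],s["force"],s["position"])
print(delta(goal(.0731,L([-.08,-.31,.22]),.4,.073)))
print(delta(goal(.0731,L([-.20,-.20,.29]),.2,.073)))
E
```

```text
13.6 [ 1.133386    0.5577158  -0.12453099] [0.46696993 0.13922443 0.36897173]
([1.5535, -0.3075, 0.3184], [0.0824, -0.1452, -0.3394])
([1.5698, -0.1503, 0.1619], [0.0074, -0.0262, -0.2149])
```

send_rows:
  rows:
    - [1.57,-0.15,0.162,0.007,-0.026,-0.215,0]
    - [1.57,-0.15,0.162,0.007,-0.026,-0.215,0]
    - [1.57,-0.15,0.162,0.007,-0.026,-0.215,0]
    - [1.57,-0.15,0.162,0.007,-0.026,-0.215,0]
    - [1.57,-0.15,0.162,0.007,-0.026,-0.215,0]
    - [1.57,-0.15,0.162,0.007,-0.026,-0.215,0]
    - [1.57,-0.15,0.162,0.007,-0.026,-0.215,0]
    - [1.57,-0.15,0.162,0.007,-0.026,-0.215,0]

```text
time: 14.27
position: [0.5088, -0.0763, 0.3573]
tcp_rot: [0.666, -0.177, 0.672, 0.271]
force: [-1.1, 1.0, -0.1]
finger_gap: 0.0001
```

```bash
python3 - <<'E'
from h import *
s=state(); print(s["time"],s["force"],s["position"],s["q"].round(2))
print(delta(goal(.0731,L([-.08,-.31,.20]),.4,.073)))
E
```

```text
14.2667 [-1.09302363  1.02083524 -0.06216657] [ 0.50883391 -0.07627034  0.35727526] [ 0.64  0.39 -0.74  1.95  0.16  0.95  0.49]
([0.5614, -0.1166, 0.2538], [0.0691, -0.1774, 0.0335])
```

send_rows:
  rows:
    - [0.561,-0.117,0.254,0.02,-0.177,0.0335,0.07]
    - [0.561,-0.117,0.254,0.02,-0.177,0.0335,0.07]
    - [0.561,-0.117,0.254,0.03,-0.177,0.0335,0.07]
    - [0.561,-0.117,0.254,0.05,-0.177,0.0335,0.07]
    - [0.561,-0.117,0.254,0.069,-0.177,0.0335,0.07]
    - [0.561,-0.117,0.254,0.069,-0.177,0.0335,0.07]
    - [0.561,-0.117,0.254,0.069,-0.177,0.0335,0.07]
    - [0.561,-0.117,0.254,0.069,-0.177,0.0335,0.07]

```text
time: 14.93
position: [0.639, -0.1838, 0.2682]
tcp_rot: [0.687, 0.111, 0.698, 0.17]
force: [0.4, 1.0, 0.3]
finger_gap: 0.0699
```

```bash
python3 - <<'E'
from h import *
s=state(); print(s["time"],s["force"],s["position"])
print(delta(goal(.0731,L([-.08,-.31,.20]),.4,.073)))
im=capture("wrist")[:,:,::-1].copy(); c,sn=np.cos(.33),np.sin(.33)
for dx in(-.017,0,.017):
  for r in(0,.04,.08,.111):
    u=proj("wrist",L([-.08+dx,-.221-r*c,.085-r*sn]),s)[0]; cv2.circle(im,tuple(int(v) for v in u),2,(0,255,0),1)
cv2.imwrite("pics/w7.png",im)
E
```

```text
14.9333 [0.42652393 1.03671069 0.30877958] [ 0.6389617  -0.18381899  0.2681787 ]
([0.0116, -0.0033, -0.0001], [-0.0007, -0.004, -0.0009])
```

View pics/w7.png

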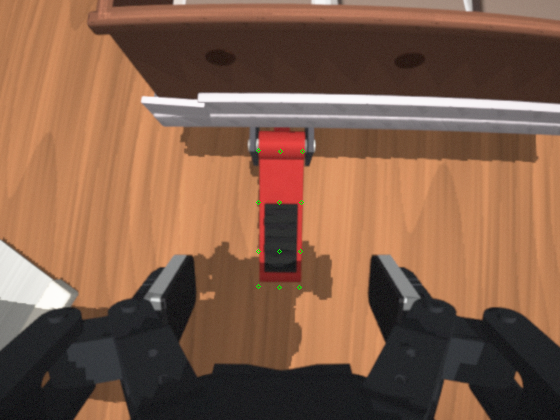

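```bash
python3 - <<'E'
from h import *
for r in (.08,): print(delta(goal(.0731,L([-.079,-.221-r*np.cos(.33),.085-r*np.sin(.33)]),.4,.050)))
T=goal(.0731,[0,0,0],.4); 
T0=None
# lift path in tool axes for steps of pedal angle
P=lambda a:L([-.079,-.221-.08*np.cos(.27-a),.085+.08*np.sin(.27-a)])
for a in (.6,.5,.4,.3,.2,.1,.0): print(a,(T[:3,:3].T@(P(a)-P(.6))).round(4))
E
```

```text
([0.0127, -0.0022, 0.0007], [0.1581, -0.0474, -0.0003])
0.6 [0. 0. 0.]
0.5 [-0.0079  0.001   0.    ]
0.4 [-0.0157  0.0027  0.    ]
0.3 [-0.0233  0.0052  0.    ]
0.2 [-0.0306  0.0085  0.    ]
0.1 [-0.0376  0.0125  0.    ]
0.0 [-0.0441  0.0171  0.    ]
```

send_rows:
  rows:
    - [0.0127,-0.002,0,0.03,-0.04,0,0.07]
    - [0.0127,-0.002,0,0.06,-0.047,0,0.07]
    - [0.0127,-0.002,0,0.09,-0.047,0,0.07]
    - [0.0127,-0.002,0,0.115,-0.047,0,0.07]
    - [0.0127,-0.002,0,0.135,-0.047,0,0.07]
    - [0.0127,-0.002,0,0.15,-0.047,0,0.07]
    - [0.0127,-0.002,0,0.158,-0.047,0,0.07]
    - [0.0127,-0.002,0,0.158,-0.047,0,0.07]

```text
time: 15.65
position: [0.6375, -0.1649, 0.1044]
tcp_rot: [0.687, 0.115, 0.698, 0.166]
force: [0.1, 0.7, -0.6]
finger_gap: 0.0701
```

```bash
python3 - <<'E'
from h import *
s=state(); print(s["time"],s["force"],s["position"])
r=.08;print(delta(goal(.0731,L([-.079,-.221-r*np.cos(.33),.085-r*np.sin(.33)]),.4,.050)))
cv2.imwrite("pics/w8.png",capture("wrist")[:,:,::-1])
E
```

```text
15.65 [ 0.11934781  0.65056741 -0.64178838] [ 0.63752226 -0.16486176  0.10442853]
([-0.0005, -0.0016, 0.0001], [-0.0009, -0.0004, 0.0002])
```

View pics/w8.png

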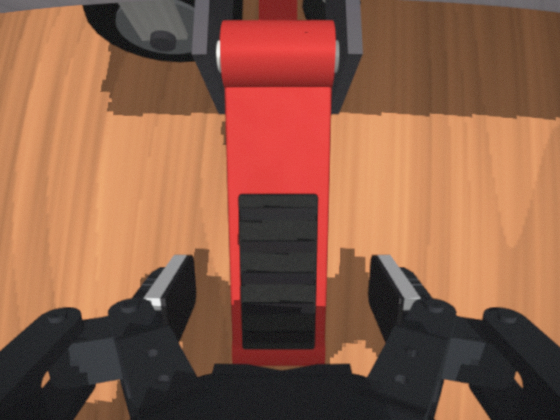

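send_rows:
  rows:
    - [0,0,0,0,0,-0.001,0.045]
    - [0,0,0,0,0,-0.001,0.03]
    - [0,0,0,0,0,-0.001,0.025]
    - [0,0,0,0,0,-0.001,0.025]
    - [0,0,0,0,0,-0.001,0.025]
    - [0,0,0,0,0,-0.001,0.025]
  force: 35

```text
time: 16.2
position: [0.6365, -0.1675, 0.105]
tcp_rot: [0.687, 0.116, 0.698, 0.164]
force: [-3.2, -2.0, 7.3]
finger_gap: 0.0331
```

send_rows:
  rows:
    - [0,0,0,-0.004,0.0005,0,0.025]
    - [0,0,0,-0.0079,0.001,0,0.025]
    - [0,0,0,-0.0118,0.0018,0,0.025]
    - [0,0,0,-0.0157,0.0027,0,0.025]
    - [0,0,0,-0.0195,0.004,0,0.025]

```text
time: 16.62
position: [0.6367, -0.1711, 0.1234]
tcp_rot: [0.687, 0.116, 0.698, 0.164]
force: [0.1, -0.6, -5.2]
finger_gap: 0.0333
```

send_rows:
  rows:
    - [0,0,0,-0.0038,0.0012,0,0.025]
    - [0,0,0,-0.0075,0.0028,0,0.025]
    - [0,0,0,-0.0111,0.0045,0,0.025]
    - [0,0,0,-0.0146,0.0065,0,0.025]
    - [0,0,0,-0.0181,0.0085,0,0.025]
    - [0,0,0,-0.0205,0.01,0,0.025]

```text
time: 17.12
position: [0.6367, -0.1694, 0.1471]
tcp_rot: [0.687, 0.116, 0.698, 0.164]
force: [-2.8, -1.0, 2.4]
finger_gap: 0.0334
```

send_rows:
  rows:
    - [0,0,0,-0.0015,0.001,0,0.025]
    - [0,0,0,-0.003,0.002,0,0.025]
    - [0,0,0,-0.004,0.003,0,0.025]
    - [0,0,0,-0.004,0.003,0,0.025]

```text
time: 17.45
position: [0.6366, -0.1682, 0.1513]
tcp_rot: [0.687, 0.116, 0.698, 0.164]
force: [-4.3, -2.8, 4.9]
finger_gap: 0.0335
```

send_rows:
  rows:
    - [0,0,0,-0.0005,0,-0.0005,0.025]
    - [0,0,0,-0.001,0,-0.001,0.025]
    - [0,0,0,-0.001,0,-0.001,0.025]

```text
time: 17.7
position: [0.6364, -0.1681, 0.1522]
tcp_rot: [0.687, 0.116, 0.698, 0.165]
force: [-0.1, -0.4, 4.2]
finger_gap: 0.0331
```

send_rows:
  rows:
    - [0,0,0,0,0,0,0.045]
    - [0,0,0,0,0,0,0.065]
    - [0,0,0,0,0,0,0.07]
    - [0,0,0,0,0,0,0.07]
    - [0,0,0,0,0,0,0.07]

```text
time: 18.12
position: [0.6357, -0.1686, 0.1515]
tcp_rot: [0.687, 0.116, 0.698, 0.164]
force: [-0.0, -0.3, 0.1]
finger_gap: 0.0702
```

```bash
python3 - <<'E'
from h import *
s=state(); print(s["time"],s["force"],s["position"])
cv2.imwrite("pics/w9.png",capture("wrist")[:,:,::-1])
E
```

```text
18.1167 [-0.01903424 -0.25349507  0.13821939] [ 0.63571135 -0.16857101  0.15152565]
```

View pics/w9.png

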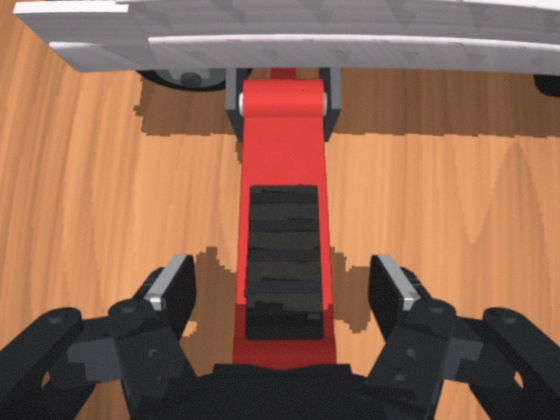

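send_rows:
  rows:
    - [0,0,0,-0.02,0,0,0.07]
    - [0,0,0,-0.05,0,0,0.07]
    - [0,0,0,-0.09,0,0,0.07]
    - [0,0,0,-0.13,0,0,0.07]
    - [0,0,0,-0.16,0,0,0.07]
    - [0,0,0,-0.16,0,0,0.07]
    - [0,0,0,-0.16,0,0,0.07]

```text
time: 18.75
position: [0.6409, -0.2317, 0.3008]
tcp_rot: [0.688, 0.116, 0.697, 0.163]
force: [-0.8, -0.1, 0.3]
finger_gap: 0.07
```

```bash
python3 - <<'E'
from h import *
s=state(); print(s["time"],s["force"],s["position"])
w=capture("wrist")[:,:,::-1].copy(); c,sn=np.cos(.27),np.sin(.27)
for r in(0,.04,.08,.111):
    u=proj("wrist",L([-.08,-.221-r*c,.085+r*sn]),s)[0]; cv2.circle(w,tuple(int(v) for v in u),3,(0,255,0),1)
cv2.imwrite("pics/m10.png",np.hstack([cv2.resize(w,(400,300)),cv2.resize(capture("top")[:,:,::-1][80:260,130:370],(400,300))]))
E
```

```text
18.75 [-0.78058033 -0.09998911  0.2733066 ] [ 0.64087057 -0.23165708  0.30076764]
```

View pics/m10.png

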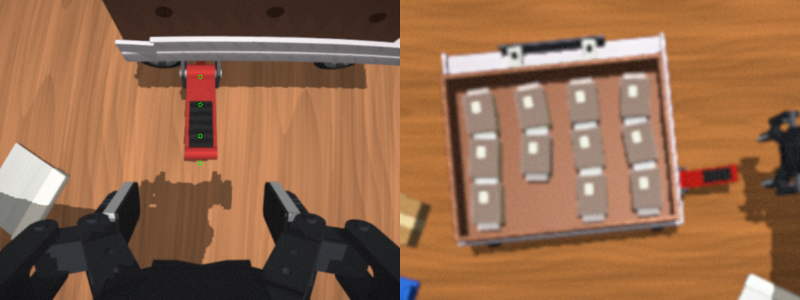

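```bash
python3 -c "
from bench import *
print(job_done())"
```

```text
the job is handed in; nothing more can be done
None
```

The job is done and handed in at about 19 s of the 72 s allowed.

- **Locking:** I pressed the pedal down slowly with closed fingers. It took about 12 N at first, snapped past dead centre by itself, and met its hard stop at 21 N.
- **Pushing the crate:** I pushed it along the deck against about 7.5 N of friction until it met the rubber stop. The total was then a steady 16 N, so I infer about 9 N on the bar, though I could not measure that directly.
- **Unlocking:** I pinched the plate's long edges, lifted the pedal to its upper stop, took off the side load, opened the gripper and backed clear.

**Last checks:** The final pictures show the pedal up where the released-angle model predicts, and the dolly within about 1 mm of where it was. The crate is home, with the rubber bar hidden behind its far wall, and all the cakes are standing. I did not check the other objects specifically at the end; the final views show only some of them, and the arm never came down near any of them. The force reading was about zero with the robot clear.

**One deviation:** My first approach to the crate touched it with a load of about 10 N sideways and 9 N upwards on the tool, probably a gripper knuckle on the rim. I backed off, turned the tool 90° and pushed again cleanly. The crate was not upset by it.

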